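Uncover the jar carousel and hold the knobbed jar at the front

ROBOT

A 6-joint arm with a two-finger parallel gripper is mounted at the origin on the work surface. World frame = base frame: x ahead of the robot, y to its left, z up, the work surface at z = 0. Lengths are in mm, angles in rad, forces in N, time in s.
With the tool pointing down it reaches from about 275 to 1000 mm from the base axis. Payload 8.4 kg.
Tool frame: the origin (TCP) lies midway between the tips of the shut fingers; the grasp point (between the pads) lies 19 mm behind it (r.grip_point_offset is the distance from the TCP to the grasp point, in mm); z points along the fingers, x is the direction in which the jaws open and shut, and the axes are right-handed (so a half turn about z gives the same grasp; the last joint's range is limited). The gripper opens to 85 mm and grips with 20 to 120 N. Pads are 22 mm wide; open, the fingers measure 114 mm over their backs; the gripper's body (76 mm by 85 mm) begins 54 mm behind the grasp point. The pads swing forward as they close: fully open they stand 13 mm farther back than shut.
Start: joints at [-1.301, 0.353, 1.633, -0, 1.155, -0.002], TCP at [167.79, -602.059, 231.281] pointing down, gripper open.
Joint ranges: [-2.63, 2.63], [-0.92, 2.1], [0.06, 2.66], [-1.3, 4.44], [0, 2.69], [-3.02, 3.02]. Speed limits (rad/s): [2.22, 2.22, 2.79, 3.14, 3.14, 3.14].

INTERFACE

Orientations are given as [roll, pitch, yaw] about the fixed x, y, z axes, in that order (R = Rz(yaw) Ry(pitch) Rx(roll)).
In Python, from rig import monitor, vision, sign_off, r gives the robot as it stands.
- The arm moves only by the shell command python3 -m inch 'ROWS' [FORCE]. ROWS is JSON, a list of rows, each an object with "dp": the shift along the tool's x, y, z in mm, a list of three; "angular": the turn, a rotation vector about the tool's x, y, z in rad, a list of three; "fingers": the closure in counts, from 0 (fully open) to 255 (shut). A call has 1 to 12 rows; each row is the pose to reach, as a shift and turn from the pose commanded when the call began, along the tool's axes at that moment; what a row does not reach only later rows make up. A row lasts 1/12 s, in which the tool goes at most 41.7 mm and 7.16 degrees, less where a joint would pass 70% of its speed; a pose out of reach is approached as far as the arm can. A call with a gripper value outside its range is refused whole. The fingers move at their own pace and stop on an object; FORCE is the grip in N (left out, the last holds). Time passes only in rows, so rows that repeat a pose let the fingers close. It gives the time, the measured TCP pose, the force and the opening at its end, in the units of the state.
- monitor.sense(): the state, without advancing time (a new reading comes with each control period).
- vision.grab_frame(name): name is "scene" or "side" or "wrist"; returns (picture, depth): 384x512x3 uint8, blue, green, red; 384x512 float32, mm along the optical axis (not along the pixel's ray), 0 where there is no reading.
- vision.camera_params(name): a dict with "fx", "fy", "cx", "cy" (pixels), "R" (3x3) and "t" (3): a world point X has camera coordinates R X + t. Camera axes: x right, y down, z forward; pixel columns grow to the right and rows downward; lengths in mm; the calibration is good to about 2 mm. A picture is of the moment at which its call begins: read the wrist's pose just before it. camera_params takes no time and is no camera call; for the wrist camera it gives the pose at the moment of the call.
- sign_off(): hands the job in, once; it reports no verdict.
The state is a dict: "clock": time; "qpos": joint angles; "qvel": joint speeds; "joint_efforts": joint torques, N m; "eef_pos": TCP position; "tcp_rot": TCP orientation; "contact_force": force on the tool from outside, world axes, zero at the start; "wrist_torque": the same for the moment, N m; "opening": opening from 0.0 (shut) to 1.0 (fully open).
Only numpy, scipy, OpenCV 4.12 (cv2) and the standard library are available. Lean on these libraries where they do the work, as an engineer would, in place of code of your own. Each camera call takes 0.05 s, during which the arm holds its last target.

TASK

Lift the loose cover plate off the pins of the jar carousel's housing and lay it down gently, not dropped, flat in the middle of the grey mat. Then turn the carousel until the one jar with a ball knob on its lid stands squarely at the front, by the little pointer on the housing, and finish while still holding the carousel there with the gripper, so that it stands still. Leave everything else on the credenza where it is.

Things in the scene. Friction and masses are not known exactly. Their poses are not given: they have to be found in the camera images.
- cover_handle (a point): middle of the steel handle bar on the loose cover plate. Bar 14 mm wide (plate's x), 90 mm long (plate's y), 14 mm high, its centre 38 mm above the plate's underside, 25 mm free beneath it, feet under its ends 76 mm apart. Axes as the plate's, z up
- cover: loose wooden cover plate 200 x 200 x 6 mm, about 0.3 kg; origin at the centre of its underside, x and y along its edges, z up. At the start it rests level on the housing's four posts, 12 mm holes in two opposite corners over two 8 mm pins that rise 12 mm: it lifts straight up
- mat: fixed square grey fabric mat, 220 x 220 x 4 mm, lying flat on the quartz; origin at the centre of its underside (z = 0), x and y along its edges
- housing: fixed carousel housing: dark wooden base 200 x 200 x 14 mm; four steel posts of 14 mm diameter 90 mm out along x and y, tops at 105 mm (pins on two, to 117 mm); sides open. Origin under its centre, z up. Front = its -x side, where a small brass T-shaped pointer, up to 26 mm high, stands 81 to 98 mm from the centre
- carousel: free-running turntable, turns without stops about the vertical through its origin (the housing's too), coasts if knocked, friction about 0.006 N m. Disc of 152 mm diameter, top at 24 mm; fixed on it four upright round jars, 34 mm in diameter, a quarter turn apart, centres 48 mm from the axis, lid tops at 72 mm. Only a 4 mm high boss at the axis between them
- marked_jar (a point): centre of the marked jar, half-way up its 48 mm body (48 mm above the quartz); it turns with the carousel and lies on the carousel's own -x axis. Its lid has a 22 mm ball knob on top (to 97 mm above the quartz); the three other lids are flat
- front_spot (a point): point of the housing where the marked jar's centre is when the jar faces front: 48 mm from the axis towards the pointer, 48 mm above the quartz
- bowl: small grey ceramic bowl, 90 mm wide, 40 mm high, a bystander; origin at the centre of its underside
- purse: round dark silicone coin purse, 62 mm wide, 24 mm high, a bystander; origin at the centre of its underside
- candle: short cylindrical candle tin, 60 mm wide, 50 mm high, a bystander; origin at the centre of its underside
- orb: glass orb of 80 mm on a low wooden foot, 90 mm high in all, a bystander; origin at the centre of its underside
- fob: black key fob about 80 x 32 x 12 mm, a bystander; origin at the centre of its underside
- pencup: white ceramic pen cup, 72 mm wide, 95 mm high, a bystander; origin at the centre of its underside

How it is judged (in metres and radians):
On the way, in this order (a step that is already met when the one before it is completed fails the run):
1. the cover plate is lifted clear of the pins (z of cover_handle in the frame of housing above 0.165 m), for 0.1 s.
2. the cover plate lies flat and still in the middle of the mat (horizontal distance between cover_handle and mat below 0.04 m and height (world z) of cover_handle below 0.05 m and angle between cover_handle's own z axis and vertical below 0.06 rad and linear speed of cover below 0.03 m/s), for 0.2 s.
3. the marked jar is at the front and the gripper holds the carousel still (horizontal distance between marked_jar and front_spot below 0.008 m and angular speed of carousel below 0.05 rad/s and contact force between the fingers and carousel above 1 N), for 0.3 s.
At the end, for the whole second after the job is handed in: The cover plate lies flat (within 0.06 rad) on the mat, its centre within 40 mm of the mat's centre; the knobbed jar's centre is within 8 mm of the front spot; the carousel stands still and the fingers press on it with more than 1 N to the end (all of step 2 and all of step 3); the arm keeps its last pose, push and grip.
It fails at once if the cover plate is dropped or slammed down (height (world z) of cover_handle below 0.075 m and linear speed of cover above 0.5 m/s).
It fails at once if a bystander is disturbed (moved more than 30 mm) (distance of any of bowl, purse, candle, orb, fob, pencup from where it was at the start of the episode above 0.03 m).
It also fails if it takes over 72 s, if anything falls off the work surface, if the arm or the gripper's body presses on something with over 40 N, if the wrist force passes 120 N, or if a joint passes its speed limit or range.

## Working session

There is one attempt and no reset: what is moved stays moved. The work goes in short steps, Python scripts to look and compute and a shell command to move; the robot and the scene stay as the last step left them, time stands still between calls to the robot, and variables do not carry over. Pictures are saved under pics/ and viewed, and the job is handed in when it is done.

```bash
ls; mkdir -p pics; python3 - <<'E'
from rig import monitor, vision, r
import cv2,numpy as np
print(monitor.sense())
for n in ["scene","side","wrist"]:
    c=vision.camera_params(n);p,d=vision.grab_frame(n)
    cv2.imwrite(f"pics/{n}0.png",p);np.save(f"pics/{n}0.npy",d)
    print(n,{k:np.round(v,3).tolist() for k,v in c.items()})
print(r.grip_point_offset)
E
```

```text
pics
{'clock': 0.0, 'qpos': array([-1.30139244e+00,  3.53644411e-01,  1.63416279e+00,  3.50746996e-05,
        1.15521746e+00, -2.39683513e-03]), 'qvel': array([-2.57099496e-03, -9.79857583e-04, -1.69505794e-03, -9.47824014e-04,
        1.09540081e-03,  6.58415401e-05]), 'joint_efforts': array([-2.69734970e-03, -6.05251122e+01, -3.42072237e+01, -2.91059350e-04,
        9.01151594e-03, -1.77568776e-06]), 'eef_pos': array([ 167.67124431, -601.57115745,  230.55176715]), 'tcp_rot': array([-3.14155715e+00,  1.43192131e-03, -1.29900976e+00]), 'contact_force': array([-0.36634893, -0.15563047,  0.91883255]), 'wrist_torque': array([-0.02588673,  0.04233682, -0.02299629]), 'opening': 1.0008801212001954}
scene {'fx': 367.82, 'fy': 367.82, 'cx': 249.539, 'cy': 193.284, 'R': [[0.874, 0.487, -0.003], [0.405, -0.73, -0.551], [-0.27, 0.48, -0.834]], 't': [-537.726, -191.065, 1310.197]}
side {'fx': 351.803, 'fy': 351.803, 'cx': 256.57, 'cy': 198.152, 'R': [[-1.0, -0.021, -0.013], [-0.006, 0.707, -0.707], [0.024, -0.707, -0.707]], 't': [582.119, 101.892, 1144.331]}
wrist {'fx': 331.432, 'fy': 331.432, 'cx': 254.75, 'cy': 195.2, 'R': [[0.269, -0.963, -0.002], [-0.916, -0.257, 0.308], [-0.297, -0.081, -0.951]], 't': [-624.351, -40.473, 380.968]}
18.700000000000003
```

View pics/scene0.png

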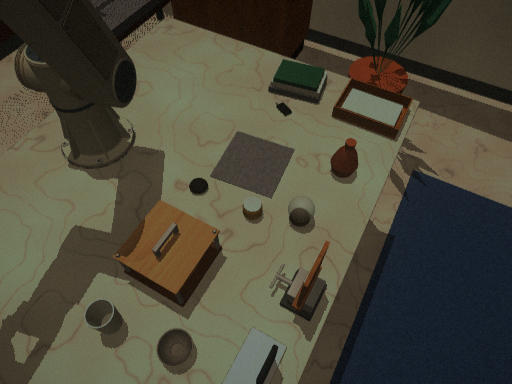

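View pics/side0.png

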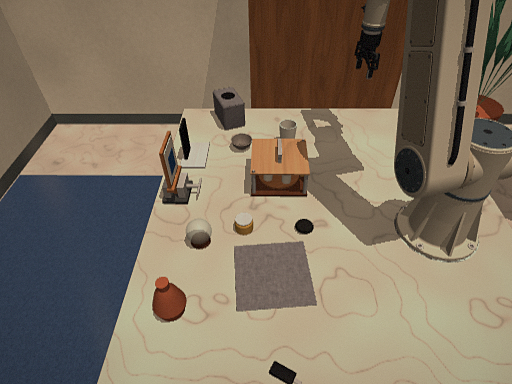

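View pics/wrist0.png

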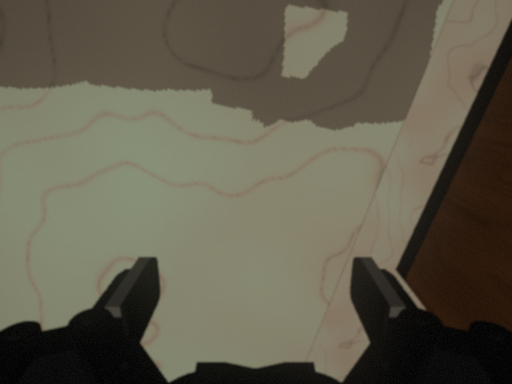

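Scene: cover at about (168,245) with its handle at (166,240), mat at about (253,162). The side view shows the cover at (280,155) and the mat at (274,275). Next I enlarge crops to measure the corners.

```bash
cat > h.py <<'E'
import numpy as np,cv2
from rig import monitor, vision, r
def plane(c,u,v,z):
    R=np.array(c["R"]);t=np.array(c["t"]);o=-R.T@t
    d=R.T@np.array([(u-c["cx"])/c["fx"],(v-c["cy"])/c["fy"],1])
    return o+d*(z-o[2])/d[2]
def dep(c,u,v,z):
    R=np.array(c["R"]);t=np.array(c["t"])
    return R.T@(z*np.array([(u-c["cx"])/c["fx"],(v-c["cy"])/c["fy"],1])-t)
def proj(c,X):
    p=np.array(c["R"])@np.array(X)+np.array(c["t"]);return p[0]/p[2]*c["fx"]+c["cx"],p[1]/p[2]*c["fy"]+c["cy"]
def crop(p,x0,y0,x1,y1,k,name):
    q=cv2.resize(p[y0:y1,x0:x1],None,fx=k,fy=k,interpolation=cv2.INTER_CUBIC)
    q=cv2.convertScaleAbs(q,alpha=1.5)
    for x in range((x0//10+1)*10,x1,10): cv2.putText(q,str(x),(int((x-x0)*k),10),0,.35,(0,255,255),1);cv2.line(q,(int((x-x0)*k),12),(int((x-x0)*k),18),(0,255,255),1)
    for y in range((y0//10+1)*10,y1,10): cv2.putText(q,str(y),(0,int((y-y0)*k)+4),0,.35,(0,255,255),1);cv2.line(q,(24,int((y-y0)*k)),(30,int((y-y0)*k)),(0,255,255),1)
    cv2.imwrite(name,q)
E
python3 - <<'E'
from h import *
p=cv2.imread("pics/scene0.png");crop(p,105,125,305,265+45,4,"pics/sc_c.png") if 0 else crop(p,108,190,238,310,5,"pics/sc_c.png")
crop(p,200,120,310,205,6,"pics/sc_m.png")
p=cv2.imread("pics/side0.png");crop(p,225,110,335,200,6,"pics/si_c.png");crop(p,225,230,325,320,6,"pics/si_m.png")
E
```

```text
(no output)
```

View pics/sc_c.png

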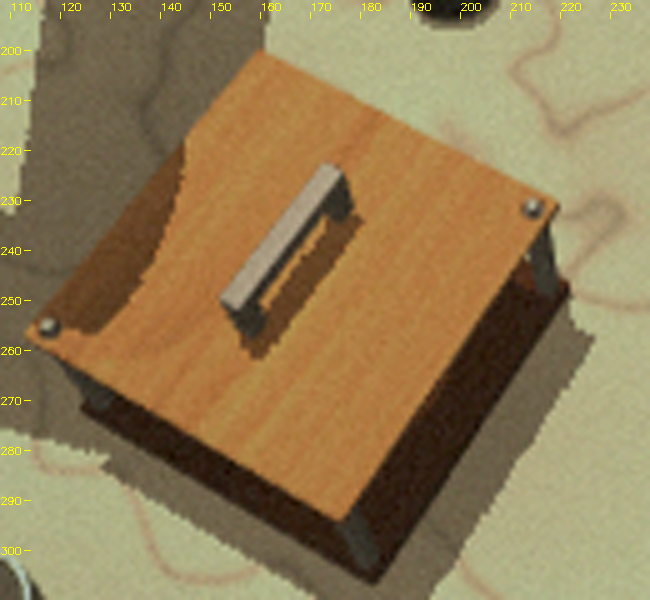

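View pics/sc_m.png

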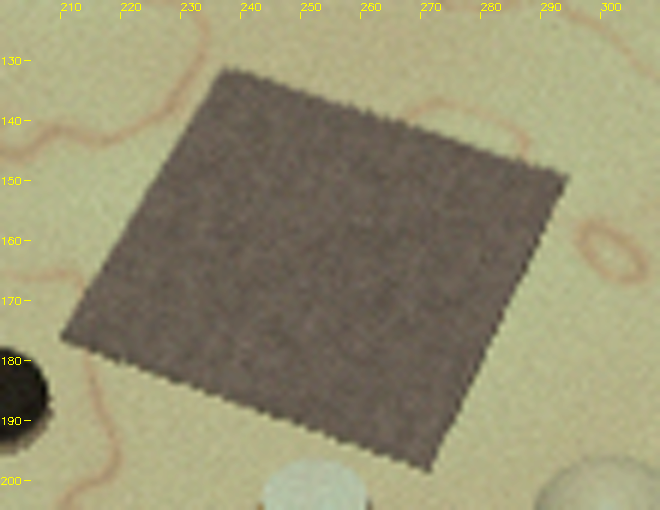

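View pics/si_c.png

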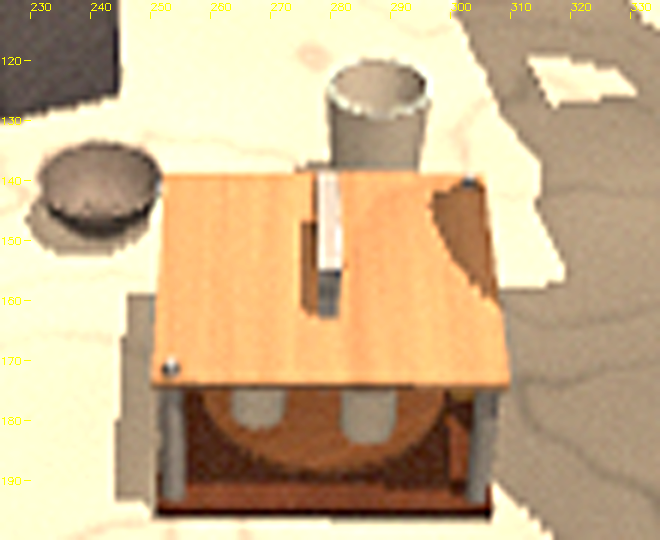

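View pics/si_m.png

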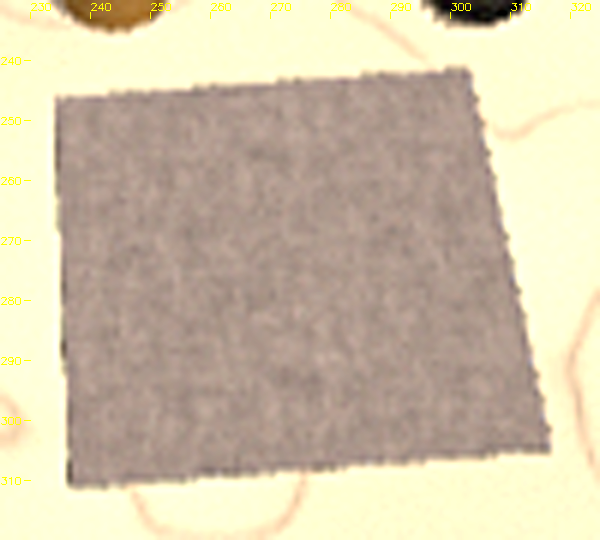

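```bash
python3 - <<'E'
from h import *
sc=vision.camera_params("scene");si=vision.camera_params("side")
def rep(n,c,pts,z):
    P=np.array([plane(c,u,v,z)[:2] for u,v in pts]);e=np.roll(P,-1,0)-P
    print(n,P.round(1).tolist(),"ctr",P.mean(0).round(1),"len",np.hypot(*e.T).round(1),"ang",np.degrees(np.arctan2(e[:,1],e[:,0])).round(1))
rep("cov sc",sc,[(159.6,200),(219.6,231),(177,294.6),(113,257)],111)
rep("cov si",si,[(252,138.8),(305.7,138.7),(310,174),(250.3,174)],111)
rep("mat sc",sc,[(237.5,131),(294.7,149.5),(271.7,198.7),(210,176.3)],4)
rep("mat si",si,[(234.2,246.2),(303.3,241.3),(316.7,305.3),(236.7,311.2)],4)
rep("han sc",sc,[(173,222.6),(176.4,224),(155.6,252),(152.4,250)],150)
rep("han si",si,[(278,138.8),(281.3,138.8),(282,154.7),(278,155)],150)
for n,u,v,z in [("purse",199,185,24),("candle",253,202,50),("orb",301,211,50)]: print(n,plane(sc,u,v,z).round(0))
E
```

```text
cov sc [[406.8, -146.0], [606.4, -147.4], [607.1, -344.2], [406.8, -343.7]] ctr [ 506.8 -245.3] len [199.6 196.8 200.3 197.8] ang [ -0.4 -89.8 179.9  90. ]
cov si [[605.3, -344.3], [403.7, -345.4], [405.0, -144.2], [604.9, -143.1]] ctr [ 504.7 -244.2] len [201.6 201.2 200.  201.2] ang [-179.7   89.7    0.3  -89.9]
mat sc [[414.1, 272.5], [631.4, 293.7], [654.4, 74.6], [436.0, 53.9]] ctr [534.  173.7] len [218.4 220.3 219.3 219.7] ang [   5.6  -84.  -174.6   95.7]
mat si [[650.7, 78.0], [433.3, 56.3], [412.8, 275.4], [629.6, 295.7]] ctr [531.6 176.3] len [218.5 220.1 217.7 218.7] ang [-174.3   95.3    5.3  -84.5]
han sc [[501.1, -201.2], [511.2, -200.3], [512.0, -289.6], [501.8, -289.2]] ctr [ 506.5 -245.1] len [10.1 89.3 10.2 87.9] ang [  5.1 -89.5 177.3  90.5]
han si [[509.9, -289.6], [498.2, -289.7], [498.4, -198.1], [512.0, -196.4]] ctr [ 504.6 -243.5] len [11.8 91.6 13.7 93.2] ang [-179.9   89.8    7.1  -91.3]
purse [433.  -3.  24.]
candle [622.  10.  50.]
orb [761.  51.  50.]
```

Both cameras agree to about 2 mm and the sizes check out. Cover (505.7,-244.7) at yaw 0, mat (532.8,175) at yaw 5.5°. I take the handle with TCP z≈125, jaws along x.

```bash
cat >> h.py <<'E'
from scipy.spatial.transform import Rotation as Ro
def goal(pos,yaw,rot=None):
    s=monitor.sense();R0=Ro.from_euler('xyz',s["tcp_rot"]);R1=Ro.from_euler('xyz',[np.pi,0,yaw]) if rot is None else rot
    print("t",round(s["clock"],2),"at",s["eef_pos"].round(1),s["tcp_rot"].round(3),"open",round(float(s["opening"]),3),"F",s["contact_force"].round(1))
    print("dp",R0.inv().apply(np.array(pos)-s["eef_pos"]).round(1),"ang",(R0.inv()*R1).as_rotvec().round(4))
E
python3 -c "
from h import *
goal([505.7,-244.7,230],0)"
```

```text
t 0.15 at [ 167.7 -601.7  230.7] [-3.142e+00  1.000e-03 -1.299e+00] open 0.999 F [-0.7 -0.5  0.1]
dp [-253.2 -421.4    1. ] ang [-7.000e-04  9.000e-04 -1.299e+00]
```

```bash
python3 -m inch '[{"dp":[-8,-13,0],"angular":[0,0,-0.04],"fingers":0},{"dp":[-25,-42,0],"angular":[0,0,-0.13],"fingers":0},{"dp":[-45,-75,0],"angular":[0,0,-0.23],"fingers":0},{"dp":[-66,-110,0],"angular":[0,0,-0.34],"fingers":0},{"dp":[-87,-145,0],"angular":[0,0,-0.45],"fingers":0},{"dp":[-108,-180,0],"angular":[0,0,-0.56],"fingers":0},{"dp":[-129,-215,0],"angular":[0,0,-0.67],"fingers":0},{"dp":[-150,-250,0],"angular":[0,0,-0.78],"fingers":0},{"dp":[-171,-285,0],"angular":[0,0,-0.89],"fingers":0},{"dp":[-192,-320,0],"angular":[0,0,-1.0],"fingers":0},{"dp":[-212,-353,0],"angular":[0,0,-1.1],"fingers":0},{"dp":[-229,-381,0],"angular":[0,0,-1.19],"fingers":0}]'
python3 -c "
from h import *
goal([505.7,-244.7,200],0)"
```

```text
clock: 1.15
eef_pos: [474.7, -276.2, 231.3]
tcp_rot: [-3.141, -0.0, -0.101]
contact_force: [1.3, 0.1, 0.3]
opening: 1.001
t 1.15 at [ 474.7 -276.2  231.3] [-3.141 -0.    -0.101] open 1.001 F [1.3 0.1 0.3]
dp [ 27.7 -34.4  31.3] ang [-0.0005 -0.0002 -0.1014]
```

```bash
python3 -m inch '[{"dp":[10,-13,2],"angular":[0,0,-0.04],"fingers":0},{"dp":[20,-25,8],"angular":[0,0,-0.08],"fingers":0},{"dp":[26,-32,18],"angular":[0,0,-0.095],"fingers":0},{"dp":[27.7,-34.4,27],"angular":[0,0,-0.101],"fingers":0},{"dp":[27.7,-34.4,31],"angular":[0,0,-0.101],"fingers":0},{"dp":[27.7,-34.4,31],"angular":[0,0,-0.101],"fingers":0}]'
python3 - <<'E'
from h import *
goal([505.7,-244.7,125],0)
c=vision.camera_params("wrist");p,d=vision.grab_frame("wrist");cv2.imwrite("pics/w1.png",p)
for X in [(505.7,-199.7,150),(505.7,-289.7,150),(505.7,-244.7,150)]: print(np.round(proj(c,X),1))
E
```

```text
clock: 1.65
eef_pos: [503.2, -247.8, 198.6]
tcp_rot: [-3.14, 0.003, -0.009]
contact_force: [-0.5, -1.0, 0.1]
opening: 1.0
t 1.65 at [ 503.2 -247.8  198.6] [-3.14e+00  3.00e-03 -9.00e-03] open 1.0 F [-0.5 -1.   0.1]
dp [ 2.7 -3.  73.6] ang [-0.0011  0.0028 -0.0086]
[258.2 143.7]
[258.9 279.9]
[258.5 216.4]
```

View pics/w1.png

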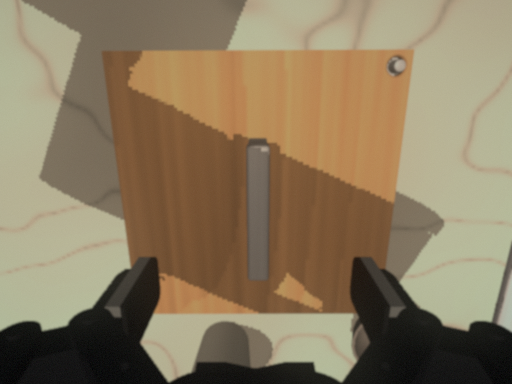

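The wrist view shows the bar from (258,143) to (258,280), exactly as predicted. Descending.

```bash
python3 -m inch '[{"dp":[1,-1,6],"angular":[0,0,-0.004],"fingers":0},{"dp":[2,-2,20],"angular":[0,0,-0.008],"fingers":0},{"dp":[2.7,-3,36],"angular":[0,0.003,-0.009],"fingers":0},{"dp":[2.7,-3,52],"angular":[0,0.003,-0.009],"fingers":0},{"dp":[2.7,-3,65],"angular":[0,0.003,-0.009],"fingers":0},{"dp":[2.7,-3,72],"angular":[0,0.003,-0.009],"fingers":0},{"dp":[2.7,-3,73.5],"angular":[0,0.003,-0.009],"fingers":0},{"dp":[2.7,-3,73.5],"angular":[0,0.003,-0.009],"fingers":0},{"dp":[2.7,-3,73.5],"angular":[0,0.003,-0.009],"fingers":0}]' 60
python3 -c "
from h import *
goal([505.7,-244.7,125],0)"
```

```text
clock: 2.45
eef_pos: [507.7, -245.5, 127.5]
tcp_rot: [3.141, -0.004, 0.001]
contact_force: [-0.1, -0.4, 0.6]
opening: 1.0
t 2.45 at [ 507.7 -245.5  127.5] [ 3.141e+00 -4.000e-03  1.000e-03] open 1.0 F [-0.1 -0.4  0.6]
dp [-2.  -0.8  2.5] ang [ 0.0005 -0.0039  0.0006]
```

```bash
python3 -m inch '[{"dp":[-1.5,-0.8,1],"angular":[0,-0.003,0],"fingers":0},{"dp":[-1.5,-0.8,1],"angular":[0,-0.003,0],"fingers":0},{"dp":[-1.5,-0.8,1],"angular":[0,-0.003,0],"fingers":120},{"dp":[-1.5,-0.8,1],"angular":[0,-0.003,0],"fingers":255},{"dp":[-1.5,-0.8,1],"angular":[0,-0.003,0],"fingers":255},{"dp":[-1.5,-0.8,1],"angular":[0,-0.003,0],"fingers":255},{"dp":[-1.5,-0.8,1],"angular":[0,-0.003,0],"fingers":255},{"dp":[-1.5,-0.8,1],"angular":[0,-0.003,0],"fingers":255},{"dp":[-1.5,-0.8,1],"angular":[0,-0.003,0],"fingers":255}]' 60
python3 -c "
from h import *
goal([505.7,-244.7,225],0)"
```

```text
clock: 3.2
eef_pos: [505.9, -244.2, 125.9]
tcp_rot: [3.142, -0.0, 0.001]
contact_force: [-0.4, 0.5, 2.6]
opening: 0.153
t 3.2 at [ 505.9 -244.2  125.9] [ 3.142e+00 -0.000e+00  1.000e-03] open 0.153 F [-0.4  0.5  2.6]
dp [ -0.2   0.5 -99.1] ang [ 0.     -0.0001  0.0009]
```

```bash
python3 -m inch '[{"dp":[0,0,-3],"angular":[0,0,0],"fingers":255},{"dp":[0,0,-8],"angular":[0,0,0],"fingers":255},{"dp":[0,0,-15],"angular":[0,0,0],"fingers":255},{"dp":[0,0,-24],"angular":[0,0,0],"fingers":255},{"dp":[0,0,-34],"angular":[0,0,0],"fingers":255},{"dp":[0,0,-45],"angular":[0,0,0],"fingers":255},{"dp":[0,0,-56],"angular":[0,0,0],"fingers":255},{"dp":[0,0,-66],"angular":[0,0,0],"fingers":255},{"dp":[0,0,-74],"angular":[0,0,0],"fingers":255},{"dp":[0,0,-79],"angular":[0,0,0],"fingers":255},{"dp":[0,0,-80],"angular":[0,0,0],"fingers":255},{"dp":[0,0,-80],"angular":[0,0,0],"fingers":255}]'
python3 - <<'E'
from h import *
goal([532.8,175,205],np.radians(5.5))
c=vision.camera_params("scene");p,d=vision.grab_frame("scene");cv2.imwrite("pics/s1.png",p)
E
```

```text
clock: 4.2
eef_pos: [505.9, -244.2, 206.1]
tcp_rot: [3.141, -0.0, 0.001]
contact_force: [0.5, -0.1, -2.6]
opening: 0.151
t 4.2 at [ 505.9 -244.2  206.1] [ 3.141e+00 -0.000e+00  1.000e-03] open 0.151 F [ 0.5 -0.1 -2.6]
dp [  27.3 -419.2    1. ] ang [ 0.0002 -0.0004 -0.095 ]
```

View pics/s1.png

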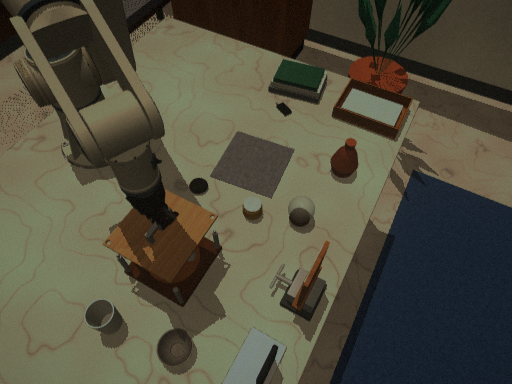

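The plate is off the pins, level, at (160,240) in the picture, and the 2.6–3 N load fits. Carrying it to the mat.

```bash
python3 -m inch '[{"dp":[0.5,-8,0],"angular":[0,0,-0.003],"fingers":255},{"dp":[2,-26,0],"angular":[0,0,-0.006],"fingers":255},{"dp":[4,-52,0],"angular":[0,0,-0.012],"fingers":255},{"dp":[6,-84,0],"angular":[0,0,-0.02],"fingers":255},{"dp":[8,-118,0],"angular":[0,0,-0.028],"fingers":255},{"dp":[10,-154,0],"angular":[0,0,-0.036],"fingers":255},{"dp":[12,-190,0],"angular":[0,0,-0.044],"fingers":255},{"dp":[14.5,-226,0],"angular":[0,0,-0.052],"fingers":255},{"dp":[17,-262,0],"angular":[0,0,-0.06],"fingers":255},{"dp":[19.5,-297,0],"angular":[0,0,-0.068],"fingers":255},{"dp":[21.5,-330,0],"angular":[0,0,-0.076],"fingers":255},{"dp":[23.5,-360,0],"angular":[0,0,-0.083],"fingers":255}]'
python3 - <<'E'
from h import *
goal([532.8,175,150],np.radians(5.5))
E
```

```text
clock: 5.25
eef_pos: [528.1, 118.3, 205.2]
tcp_rot: [-3.141, 0.001, 0.085]
contact_force: [-0.2, 0.1, -4.4]
opening: 0.149
t 5.25 at [528.1 118.3 205.2] [-3.141e+00  1.000e-03  8.500e-02] open 0.149 F [-0.2  0.1 -4.4]
dp [  9.5 -56.1  55.2] ang [-0.0002  0.001  -0.0109]
```

```bash
python3 -m inch '[{"dp":[4,-24,0],"angular":[0,0,-0.006],"fingers":255},{"dp":[7,-40,4],"angular":[0,0,-0.01],"fingers":255},{"dp":[9,-51,12],"angular":[0,0,-0.011],"fingers":255},{"dp":[9.5,-55,24],"angular":[0,0,-0.011],"fingers":255},{"dp":[9.5,-56,40],"angular":[0,0,-0.011],"fingers":255},{"dp":[9.5,-56,58],"angular":[0,0,-0.011],"fingers":255},{"dp":[9.5,-56,78],"angular":[0,0,-0.011],"fingers":255},{"dp":[9.5,-56,98],"angular":[0,0,-0.011],"fingers":255},{"dp":[9.5,-56,116],"angular":[0,0,-0.011],"fingers":255},{"dp":[9.5,-56,130],"angular":[0,0,-0.011],"fingers":255},{"dp":[9.5,-56,138],"angular":[0,0,-0.011],"fingers":255},{"dp":[9.5,-56,140],"angular":[0,0,-0.011],"fingers":255}]'
python3 - <<'E'
from h import *
goal([532.8,175,25],np.radians(5.5))
p,d=vision.grab_frame("side");cv2.imwrite("pics/s2.png",p)
E
```

```text
clock: 6.25
eef_pos: [532.1, 171.3, 63.5]
tcp_rot: [3.141, 0.004, 0.094]
contact_force: [-1.2, -0.1, -3.1]
opening: 0.152
t 6.25 at [532.1 171.3  63.5] [3.141 0.004 0.094] open 0.152 F [-1.2 -0.1 -3.1]
dp [ 1.2 -3.7 38.4] ang [ 0.001   0.0038 -0.0017]
```

View pics/s2.png

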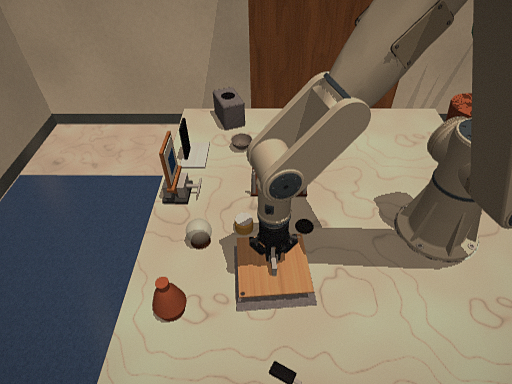

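The plate hovers over the mat, centred around (275,268), slightly above it. Final slow descent.

```bash
python3 -m inch '[{"dp":[1,-2,6],"angular":[0,0.002,0],"fingers":255},{"dp":[1,-3,12],"angular":[0,0.003,-0.001],"fingers":255},{"dp":[1,-3.5,18],"angular":[0,0.003,-0.001],"fingers":255},{"dp":[1,-3.5,23],"angular":[0,0.003,-0.001],"fingers":255},{"dp":[1,-3.5,27],"angular":[0,0.003,-0.001],"fingers":255},{"dp":[1,-3.5,30],"angular":[0,0.003,-0.001],"fingers":255},{"dp":[1,-3.5,33],"angular":[0,0.003,-0.001],"fingers":255},{"dp":[1,-3.5,35],"angular":[0,0.003,-0.001],"fingers":255},{"dp":[1,-3.5,36],"angular":[0,0.003,-0.001],"fingers":255},{"dp":[1,-3.5,37],"angular":[0,0.003,-0.001],"fingers":255},{"dp":[1,-3.5,37],"angular":[0,0.003,-0.001],"fingers":255},{"dp":[1,-3.5,37],"angular":[0,0.003,-0.001],"fingers":255}]'
python3 - <<'E'
from h import *
goal([532.8,175,25],np.radians(5.5))
E
```

```text
clock: 7.3
eef_pos: [534.5, 176.0, 28.9]
tcp_rot: [-3.142, -0.003, 0.096]
contact_force: [0.6, -0.3, -3.3]
opening: 0.148
t 7.3 at [534.5 176.   28.9] [-3.142e+00 -3.000e-03  9.600e-02] open 0.148 F [ 0.6 -0.3 -3.3]
dp [-1.8  0.8  3.9] ang [-0.     -0.0031 -0.0001]
```

```bash
python3 -m inch '[{"dp":[-1,0.5,1],"angular":[0,-0.002,0],"fingers":255},{"dp":[-1,0.5,2],"angular":[0,-0.002,0],"fingers":255},{"dp":[-1,0.5,3],"angular":[0,-0.002,0],"fingers":255},{"dp":[-1,0.5,4],"angular":[0,-0.002,0],"fingers":255},{"dp":[-1,0.5,4.5],"angular":[0,-0.002,0],"fingers":255},{"dp":[-1,0.5,4.5],"angular":[0,-0.002,0],"fingers":255}]'
python3 - <<'E'
from h import *
goal([532.8,175,25],np.radians(5.5))
E
```

```text
clock: 7.8
eef_pos: [533.5, 175.4, 25.0]
tcp_rot: [3.142, -0.001, 0.096]
contact_force: [-2.6, -1.7, 7.4]
opening: 0.149
t 7.8 at [533.5 175.4  25. ] [ 3.142e+00 -1.000e-03  9.600e-02] open 0.149 F [-2.6 -1.7  7.4]
dp [-0.7  0.3 -0. ] ang [ 0.    -0.001 -0.   ]
```

Contact (7 N upward). Hold, open, and retreat upward.

```bash
python3 -m inch '[{"dp":[0,0,-0.3],"angular":[0,0,0],"fingers":200},{"dp":[0,0,-0.3],"angular":[0,0,0],"fingers":100},{"dp":[0,0,-0.3],"angular":[0,0,0],"fingers":60},{"dp":[0,0,-0.3],"angular":[0,0,0],"fingers":60},{"dp":[0,0,-0.3],"angular":[0,0,0],"fingers":60},{"dp":[0,0,-4],"angular":[0,0,0],"fingers":60},{"dp":[0,0,-16],"angular":[0,0,0],"fingers":60},{"dp":[0,0,-36],"angular":[0,0,0],"fingers":60},{"dp":[0,0,-66],"angular":[0,0,0],"fingers":60},{"dp":[0,0,-100],"angular":[0,0,0],"fingers":60},{"dp":[0,0,-136],"angular":[0,0,0],"fingers":60},{"dp":[0,0,-170],"angular":[0,0,0],"fingers":60}]'
python3 - <<'E'
from h import *
goal([430,-150,240],0)
p,d=vision.grab_frame("side");cv2.imwrite("pics/s3.png",p)
p,d=vision.grab_frame("scene");crop(p,100,180,240,310,5,"pics/s4.png")
E
```

```text
clock: 8.8
eef_pos: [533.1, 175.3, 197.2]
tcp_rot: [-3.141, -0.002, 0.096]
contact_force: [0.3, 0.4, 0.9]
opening: 0.76
t 8.8 at [533.1 175.3 197.2] [-3.141e+00 -2.000e-03  9.600e-02] open 0.76 F [0.3 0.4 0.9]
dp [-133.7  313.9  -43.1] ang [-0.0002 -0.0018  0.096 ]
```

View pics/s3.png

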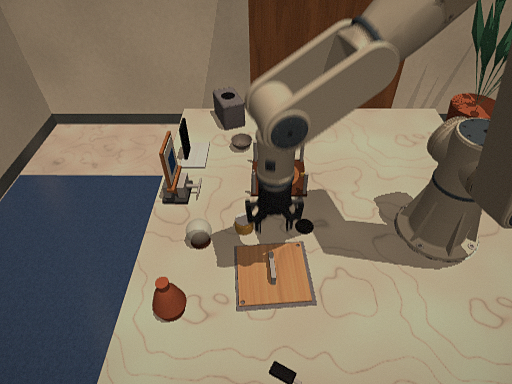

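View pics/s4.png

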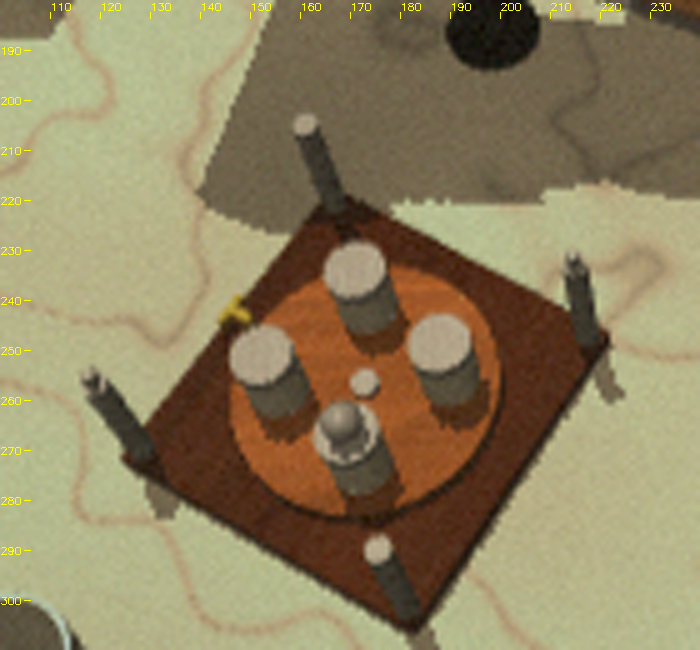

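The cover lies flat in the mat. On the carousel the lids show at (171,234), (152.4,250.8), (188,248.4) and the knobbed jar's ball at (168.8,265.4); the pointer is at (147,242).

```bash
python3 - <<'E'
from h import *
c=vision.camera_params("scene")
L=[plane(c,*p,72)[:2] for p in [(171,234),(152.4,250.8),(188,248.4)]]
k=plane(c,168.8,265.4,86)[:2]
o=(L[1]+L[2])/2;o2=(L[0]+k)/2
print("axis",o.round(1),o2.round(1))
A=np.array([506,-244.8])
for q in L+[k]: print(q.round(1),np.hypot(*(q-A)).round(1),np.degrees(np.arctan2(*(q-A)[::-1])).round(1))
# post tops
for u,v,z in [(161,204.5,105),(175.4,289.8,105),(118,255,117),(214.6,231,117),(147,242.5,24)]: print(plane(c,u,v,z).round(1))
E
```

```text
axis [ 506.1 -244.4] [ 507.7 -245.8]
[ 480.1 -204.9] 47.5 123.0
[ 466.  -270.7] 47.7 -147.0
[ 546.2 -218.1] 48.2 33.6
[ 535.3 -286.7] 51.2 -55.1
[ 415.9 -153.7  105. ]
[ 594.7 -335.2  105. ]
[ 417.7 -334.4  117. ]
[ 596.8 -156.3  117. ]
[ 413.6 -245.    24. ]
```

```bash
python3 - <<'E'
from h import *
goal([532.4,-285.1,190],np.radians(-56.7))
c=vision.camera_params("wrist");R=np.array(c["R"]);s=monitor.sense()
print("cam in tool",Ro.from_euler('xyz',s["tcp_rot"]).inv().apply(-R.T@np.array(c["t"])-s["eef_pos"]).round(1))
E
```

```text
t 8.9 at [536.6 176.5 201.2] [-3.139 -0.011  0.096] open 0.763 F [-0.   0.1 -1.4]
dp [-48.5 459.1   9.6] ang [-0.0081 -0.0088  1.0856]
cam in tool [   0.2  -78.5 -142.7]
```

```bash
python3 -m inch '[{"dp":[-1,12,0],"angular":[0,0,0.03],"fingers":80},{"dp":[-4,38,0],"angular":[0,0,0.09],"fingers":80},{"dp":[-8,74,0],"angular":[0,0,0.18],"fingers":80},{"dp":[-12,112,0],"angular":[0,0,0.27],"fingers":80},{"dp":[-16,152,0],"angular":[0,0,0.36],"fingers":80},{"dp":[-20,192,0],"angular":[0,0,0.45],"fingers":80},{"dp":[-24,232,0],"angular":[0,0,0.55],"fingers":80},{"dp":[-28,272,0],"angular":[0,0,0.65],"fingers":80},{"dp":[-33,312,0],"angular":[0,0,0.74],"fingers":80},{"dp":[-37,352,0],"angular":[0,0,0.83],"fingers":80},{"dp":[-41,388,0],"angular":[0,0,0.92],"fingers":80},{"dp":[-44,417,0],"angular":[0,0,0.99],"fingers":80}]'
python3 - <<'E'
from h import *
goal([532.4,-285.1,190],np.radians(-56.7))
E
```

```text
clock: 9.9
eef_pos: [527.6, -246.9, 193.2]
tcp_rot: [3.141, 0.001, -0.901]
contact_force: [0.4, 0.1, 0.4]
opening: 0.686
t 9.9 at [ 527.6 -246.9  193.2] [ 3.141e+00  1.000e-03 -9.010e-01] open 0.686 F [0.4 0.1 0.4]
dp [32.9 20.   3.2] ang [0.0006 0.0009 0.0883]
```

```bash
python3 -m inch '[{"dp":[15,9,0],"angular":[0,0,0.04],"fingers":80},{"dp":[25,15,0],"angular":[0,0,0.07],"fingers":80},{"dp":[31,19,0],"angular":[0,0,0.085],"fingers":80},{"dp":[33,20,0],"angular":[0,0,0.088],"fingers":80},{"dp":[33,20,0],"angular":[0,0,0.088],"fingers":80},{"dp":[33,20,0],"angular":[0,0,0.088],"fingers":80},{"dp":[33,20,0],"angular":[0,0,0.088],"fingers":80}]'
python3 - <<'E'
from h import *
goal([532.4,-285.1,190],np.radians(-56.7))
c=vision.camera_params("wrist");p,d=vision.grab_frame("wrist");cv2.imwrite("pics/w2.png",p)
for X in [(532.4,-285.1,72),(532.4,-285.1,97),(505.7,-244.8,28)]: print(np.round(proj(c,X),1))
np.savez("pics/w2c.npz",**c)
E
```

```text
clock: 10.48
eef_pos: [534.6, -281.0, 194.2]
tcp_rot: [-3.141, -0.0, -0.98]
contact_force: [-0.4, 0.4, 0.4]
opening: 0.69
t 10.48 at [ 534.6 -281.   194.2] [-3.141 -0.    -0.98 ] open 0.69 F [-0.4  0.4  0.4]
dp [2.2 4.2 4.2] ang [-0.0009 -0.0001  0.0095]
[257.1 192.4]
[257.3 202.2]
[206.7 178.5]
```

View pics/w2.png

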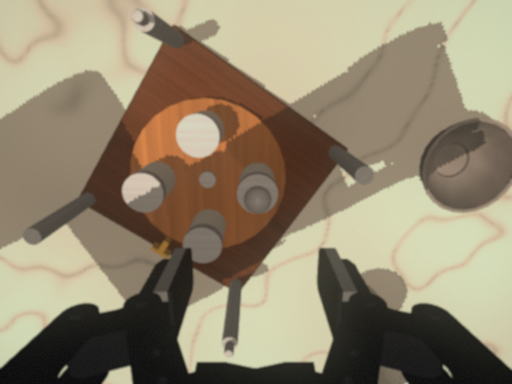

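Boss at (207,179) and knobbed lid at (258,190) match the prediction within a pixel or two. Descend over the knobbed jar.

```bash
python3 -m inch '[{"dp":[1,2,8],"angular":[0,0,0.005],"fingers":80},{"dp":[2,4,24],"angular":[0,0,0.0095],"fingers":80},{"dp":[2.2,4.2,48],"angular":[0,0,0.0095],"fingers":80},{"dp":[2.2,4.2,74],"angular":[0,0,0.0095],"fingers":80},{"dp":[2.2,4.2,98],"angular":[0,0,0.0095],"fingers":80},{"dp":[2.2,4.2,118],"angular":[0,0,0.0095],"fingers":80},{"dp":[2.2,4.2,134],"angular":[0,0,0.0095],"fingers":80},{"dp":[2.2,4.2,145],"angular":[0,0,0.0095],"fingers":80},{"dp":[2.2,4.2,152],"angular":[0,0,0.0095],"fingers":80},{"dp":[2.2,4.2,155],"angular":[0,0,0.0095],"fingers":80},{"dp":[2.2,4.2,155],"angular":[0,0,0.0095],"fingers":80},{"dp":[2.2,4.2,155],"angular":[0,0,0.0095],"fingers":80}]'
python3 - <<'E'
from h import *
goal([532.4,-285.1,34],np.radians(-56.7))
p,d=vision.grab_frame("scene");crop(p,100,180,240,310,5,"pics/s5.png")
E
```

```text
clock: 11.53
eef_pos: [532.9, -286.5, 39.9]
tcp_rot: [-3.14, -0.001, -0.991]
contact_force: [-0.0, 0.2, 1.0]
opening: 0.684
t 11.53 at [ 532.9 -286.5   39.9] [-3.14e+00 -1.00e-03 -9.91e-01] open 0.684 F [-0.   0.2  1. ]
dp [-1.5 -0.4  5.9] ang [-0.0013 -0.0013 -0.0018]
```

View pics/s5.png

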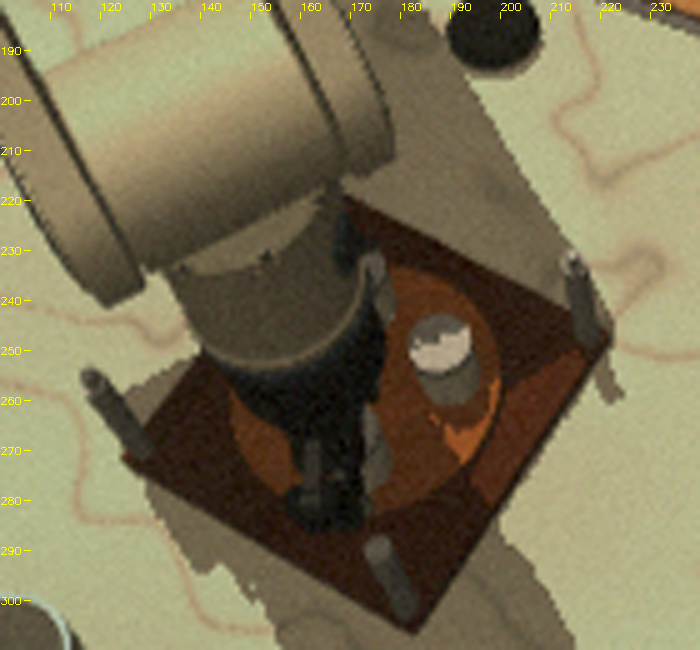

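The gripper straddles the knobbed jar (about (172,270)), clear of the front-right post at (180,297). Down 3 mm and close.

```bash
python3 -m inch '[{"dp":[-0.7,-0.4,2],"angular":[0,0,0],"fingers":80},{"dp":[-1,-0.4,3],"angular":[0,0,0],"fingers":80},{"dp":[-1,-0.4,3],"angular":[0,0,0],"fingers":120},{"dp":[-1,-0.4,3],"angular":[0,0,0],"fingers":255},{"dp":[-1,-0.4,3],"angular":[0,0,0],"fingers":255},{"dp":[-1,-0.4,3],"angular":[0,0,0],"fingers":255},{"dp":[-1,-0.4,3],"angular":[0,0,0],"fingers":255},{"dp":[-1,-0.4,3],"angular":[0,0,0],"fingers":255}]' 30
python3 - <<'E'
from h import *
goal([532.4,-285.1,37],np.radians(-56.7))
A=np.array([506,-245.,0]);s=monitor.sense();p=s["eef_pos"];R0=Ro.from_euler('xyz',s["tcp_rot"])
q=(p-A)[:2];print("r",np.hypot(*q),"ang",np.degrees(np.arctan2(q[1],q[0])))
v=p-A
for k in range(1,27):
    R=Ro.from_rotvec([0,0,-np.radians(5*k)])
    print(5*k,R0.inv().apply(R.apply(v)-v).round(1),round(np.radians(5*k),3)) if k%2==0 or k<13 else 0
E
```

```text
clock: 12.25
eef_pos: [532.1, -285.0, 36.6]
tcp_rot: [-3.141, -0.0, -0.992]
contact_force: [-1.0, 3.0, 5.5]
opening: 0.393
t 12.25 at [ 532.1 -285.    36.6] [-3.141 -0.    -0.992] open 0.393 F [-1.   3.   5.5]
dp [ 0.2 -0.2 -0.4] ang [-0.0009 -0.     -0.002 ]
r 47.77981410822048 ang -56.894386846957666
5 [-0.2  4.2 -0. ] 0.087
10 [-0.7  8.3 -0. ] 0.175
15 [-1.6 12.4 -0. ] 0.262
20 [-2.9 16.3 -0. ] 0.349
25 [-4.5 20.2 -0. ] 0.436
30 [-6.4 23.9 -0. ] 0.524
35 [-8.7 27.4 -0. ] 0.611
40 [-11.2  30.7  -0. ] 0.698
45 [-14.   33.8  -0. ] 0.785
50 [-17.1  36.6  -0. ] 0.873
55 [-20.4  39.1  -0. ] 0.96
60 [-23.9  41.3  -0. ] 1.047
70 [-31.5  44.9  -0. ] 1.222
80 [-39.5  47.   -0. ] 1.396
90 [-47.8  47.7  -0. ] 1.571
100 [-56.1  47.   -0. ] 1.745
110 [-64.2  44.8  -0. ] 1.92
120 [-71.7  41.3  -0. ] 2.094
130 [-78.5  36.5  -0. ] 2.269
```

Grip 33.4 mm wide on the 34 mm jar, radius 47.8. Turn clockwise 50° first.

```bash
python3 -m inch '[{"dp":[-0.1,2.1,0],"angular":[0,0,0.044],"fingers":255},{"dp":[-0.4,6.3,0],"angular":[0,0,0.131],"fingers":255},{"dp":[-1.1,10.4,0],"angular":[0,0,0.218],"fingers":255},{"dp":[-2.2,14.4,0],"angular":[0,0,0.305],"fingers":255},{"dp":[-3.7,18.3,0],"angular":[0,0,0.393],"fingers":255},{"dp":[-5.4,22.1,0],"angular":[0,0,0.48],"fingers":255},{"dp":[-7.5,25.7,0],"angular":[0,0,0.567],"fingers":255},{"dp":[-9.9,29.1,0],"angular":[0,0,0.654],"fingers":255},{"dp":[-12.6,32.3,0],"angular":[0,0,0.742],"fingers":255},{"dp":[-15.2,35,0],"angular":[0,0,0.82],"fingers":255},{"dp":[-17.1,36.6,0],"angular":[0,0,0.873],"fingers":255},{"dp":[-17.1,36.6,0],"angular":[0,0,0.873],"fingers":255}]'
cat > turn.py <<'E'
from h import *
import sys
A=np.array([506,-245.,0]);s=monitor.sense();p=s["eef_pos"];R0=Ro.from_euler('xyz',s["tcp_rot"])
q=(p-A)[:2];print("r",np.hypot(*q),"ang",np.degrees(np.arctan2(q[1],q[0])),"yaw",np.degrees(s["tcp_rot"][2]),"z",p[2],s["contact_force"].round(1),"q6",s["qpos"][5].round(3))
a0=np.arctan2(q[1],q[0]);y0=s["tcp_rot"][2]
for d in map(float,sys.argv[1:]):
    a=-np.radians(d); P=A+[48*np.cos(a),48*np.sin(a),37]
    R1=Ro.from_euler('xyz',[np.pi,0,a])
    print(d,R0.inv().apply(P-p).round(1),(R0.inv()*R1).as_rotvec().round(3))
E
python3 turn.py 110 113 118 123 128 133 138 143 148 153 158 160
```

```text
clock: 13.25
eef_pos: [492.0, -291.6, 36.5]
tcp_rot: [-3.14, -0.0, -1.867]
contact_force: [-3.9, -3.0, 2.7]
opening: 0.392
r 48.67681810318019 ang -106.72396559101227 yaw -106.96232579177709 z 36.54727374630294 [-3.9 -3.   2.7] q6 1.329
110.0 [-0.7  2.7 -0.5] [-0.002 -0.     0.053]
113.0 [-0.9  5.3 -0.5] [-0.002 -0.     0.105]
118.0 [-1.6  9.4 -0.5] [-0.002 -0.     0.193]
123.0 [-2.5 13.5 -0.5] [-0.002 -0.     0.28 ]
128.0 [-3.9 17.4 -0.5] [-0.002 -0.     0.367]
133.0 [-5.5 21.3 -0.5] [-0.002 -0.     0.454]
138.0 [-7.5 25.  -0.5] [-0.002 -0.     0.542]
143.0 [-9.9 28.4 -0.5] [-0.002  0.     0.629]
148.0 [-12.5  31.7  -0.5] [-0.002  0.     0.716]
153.0 [-15.4  34.8  -0.5] [-0.002  0.     0.804]
158.0 [-18.5  37.5  -0.5] [-0.002  0.     0.891]
160.0 [-19.8  38.6  -0.5] [-0.002  0.     0.926]
```

```bash
python3 -m inch '[{"dp":[-0.3,2.7,0],"angular":[0,0,0.053],"fingers":255},{"dp":[-0.7,6,0],"angular":[0,0,0.12],"fingers":255},{"dp":[-1.5,9.4,0],"angular":[0,0,0.193],"fingers":255},{"dp":[-2.5,13.5,0],"angular":[0,0,0.28],"fingers":255},{"dp":[-3.9,17.4,0],"angular":[0,0,0.367],"fingers":255},{"dp":[-5.5,21.3,0],"angular":[0,0,0.454],"fingers":255},{"dp":[-7.5,25,0],"angular":[0,0,0.542],"fingers":255},{"dp":[-9.9,28.4,0],"angular":[0,0,0.629],"fingers":255},{"dp":[-12.5,31.7,0],"angular":[0,0,0.716],"fingers":255},{"dp":[-15.4,34.8,0],"angular":[0,0,0.804],"fingers":255},{"dp":[-17.5,36.7,0],"angular":[0,0,0.865],"fingers":255},{"dp":[-18.5,37.5,0],"angular":[0,0,0.891],"fingers":255}]'
python3 turn.py 160 163 167 171 175 178 179 180
```

```text
clock: 14.25
eef_pos: [460.8, -264.0, 36.5]
tcp_rot: [-3.14, -0.001, -2.757]
contact_force: [-10.8, -13.8, 5.9]
opening: 0.389
r 49.02246193296131 ang -157.1931782827136 yaw -157.94750959198254 z 36.54110801111472 [-10.8 -13.8   5.9] q6 2.237
160.0 [-1.   2.4 -0.5] [-0.002 -0.001  0.036]
163.0 [-1.2  4.9 -0.5] [-0.002 -0.001  0.088]
167.0 [-1.6  8.2 -0.5] [-0.002 -0.001  0.158]
171.0 [-2.3 11.5 -0.5] [-0.002 -0.     0.228]
175.0 [-3.1 14.7 -0.5] [-0.002 -0.     0.298]
178.0 [-3.9 17.1 -0.5] [-0.002 -0.     0.35 ]
179.0 [-4.2 17.9 -0.5] [-0.002 -0.     0.367]
180.0 [-4.5 18.7 -0.5] [-0.002 -0.     0.385]
```

```bash
python3 -m inch '[{"dp":[0,2.4,0],"angular":[0,0,0.04],"fingers":255},{"dp":[-0.3,4.9,0],"angular":[0,0,0.088],"fingers":255},{"dp":[-0.7,8.2,0],"angular":[0,0,0.158],"fingers":255},{"dp":[-1.3,11.5,0],"angular":[0,0,0.228],"fingers":255},{"dp":[-2.1,14.7,0],"angular":[0,0,0.298],"fingers":255},{"dp":[-2.9,17.1,0],"angular":[0,0,0.35],"fingers":255},{"dp":[-3.3,18.4,0],"angular":[0,0,0.378],"fingers":255},{"dp":[-3.5,18.7,0],"angular":[0,0,0.385],"fingers":255},{"dp":[-3.5,18.7,0],"angular":[0,0,0.385],"fingers":255},{"dp":[-3.5,18.7,0],"angular":[0,0,0.385],"fingers":255}]'
python3 turn.py 180
python3 - <<'E'
from h import *
p,d=vision.grab_frame("scene");cv2.imwrite("pics/s6.png",p);crop(p,100,180,240,310,5,"pics/s6c.png")
p,d=vision.grab_frame("side");crop(p,225,110,335,210,6,"pics/s7.png")
p,d=vision.grab_frame("wrist");cv2.imwrite("pics/w7.png",p)
E
```

```text
clock: 15.08
eef_pos: [457.0, -244.9, 36.5]
tcp_rot: [-3.14, -0.0, -3.138]
contact_force: [-8.6, -9.5, 8.5]
opening: 0.387
r 48.98421436095712 ang 179.91880661861944 yaw -179.82058814964205 z 36.484170213644546 [-8.6 -9.5  8.5] q6 2.646
180.0 [-1.  -0.1 -0.5] [-0.001 -0.     0.003]
```

View pics/s6c.png

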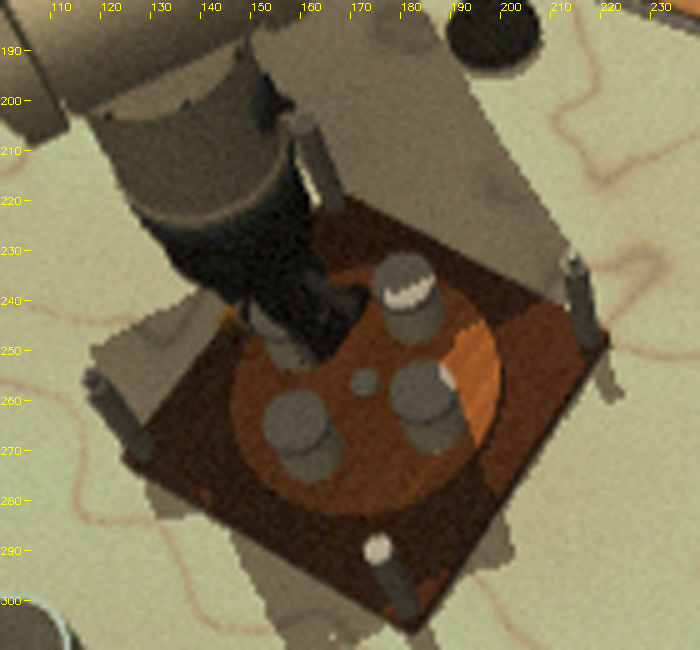

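View pics/s7.png

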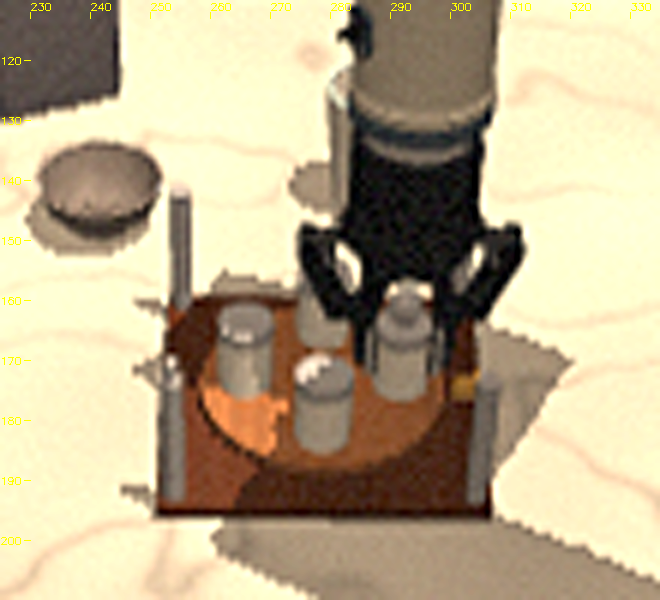

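View pics/w7.png

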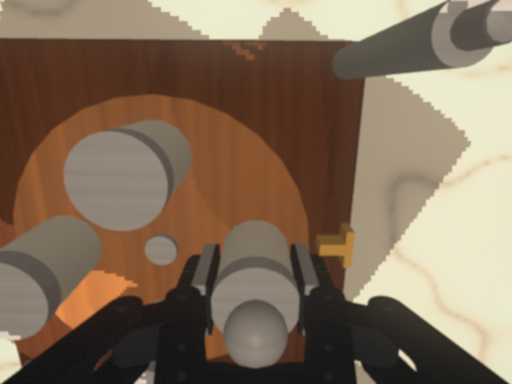

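View pics/s6.png

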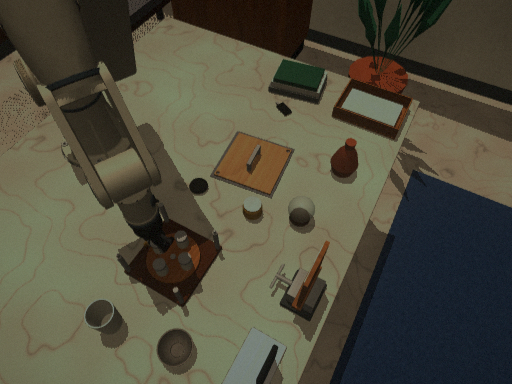

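The knobbed jar sits between the fingers, in line with the boss and the brass pointer; bystanders look unmoved. I measure the angle from the free lids: scene (180.8,235.8), (159.4,263.4), (185,258).

```bash
python3 - <<'E'
from h import *
c=vision.camera_params("scene")
A,B,C=[plane(c,*p,72)[:2] for p in [(180.8,235.8),(159.4,263.4),(185,258)]]
ax=(A+B)/2;d=A-B;a=np.degrees(np.arctan2(d[1],d[0]))+90
print("axis",ax.round(1),"A-B",np.hypot(*d).round(1),"marked angle",a.round(1),"opp jar",(C-ax).round(1),"offset mm",2*48*np.sin(np.radians(abs(a-180))/2))
w=vision.camera_params("wrist")
for n,u,v,z in [("lid",117,180,72),("boss",160,248,28),("ptr",347,246,26)]: print(n,plane(w,u,v,z).round(1))
print(monitor.sense()["qvel"].round(4))
p1=cv2.imread("pics/scene0.png");p2=cv2.imread("pics/s6.png")
print([ (n,np.array(plane(c,u,v,z)).round(0).tolist()) for n,u,v,z in [("purse",199,185,24)]])
for n,(x0,y0,x1,y1) in dict(bowl=(150,322,202,370),cup=(78,293,126,338),candle=(238,192,270,224),orb=(283,192,320,232),fob=(272,98,296,120),purse=(185,174,213,197)).items():
    t=p1[y0+5:y1-5,x0+5:x1-5];m=cv2.matchTemplate(p2[y0-3:y1+3,x0-3:x1+3],t,cv2.TM_CCOEFF_NORMED);_,v,_,l=cv2.minMaxLoc(m);print(n,round(v,2),l[0]-8,l[1]-8)
E
```

```text
axis [ 505.8 -243.6] A-B 94.6 marked angle 178.4 opp jar [49.2 -1.6] offset mm 1.3423832321983906
lid [ 503.6 -294.6   72. ]
boss [ 505.1 -247.    28. ]
ptr [ 410.  -247.4   26. ]
[ 0.0002  0.0007 -0.0001  0.0018  0.0009 -0.0005]
[('purse', [433.0, -3.0, 24.0])]
bowl 0.99 0 0
cup 0.99 0 0
candle 1.0 0 0
orb 1.0 0 0
fob 1.0 0 0
purse 0.98 0 0
```

```bash
python3 -m inch '[{"dp":[0,0,0],"angular":[0,0,0],"fingers":255},{"dp":[0,0,0],"angular":[0,0,0],"fingers":255},{"dp":[0,0,0],"angular":[0,0,0],"fingers":255},{"dp":[0,0,0],"angular":[0,0,0],"fingers":255},{"dp":[0,0,0],"angular":[0,0,0],"fingers":255},{"dp":[0,0,0],"angular":[0,0,0],"fingers":255},{"dp":[0,0,0],"angular":[0,0,0],"fingers":255},{"dp":[0,0,0],"angular":[0,0,0],"fingers":255}]'
python3 - <<'E'
from h import *
c=vision.camera_params("scene");p,d=vision.grab_frame("scene");crop(p,200,120,310,205,6,"pics/s8.png")
E
```

```text
clock: 15.9
eef_pos: [457.0, -244.9, 36.5]
tcp_rot: [-3.141, -0.0, -3.138]
contact_force: [-9.3, -10.4, 8.0]
opening: 0.394
```

View pics/s8.png

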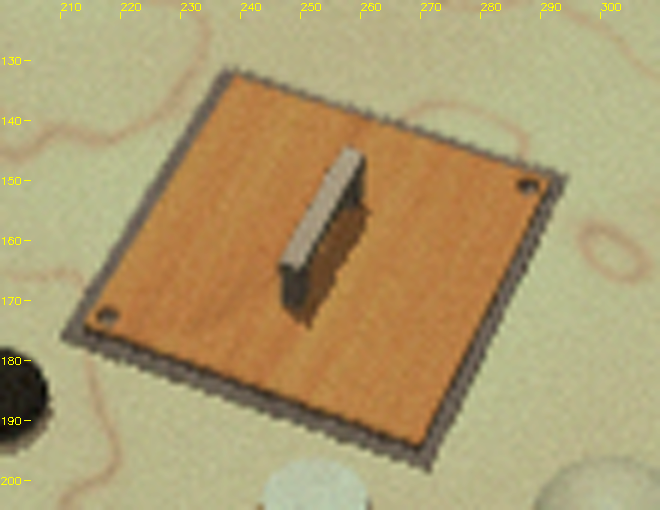

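The cover lies flat, with an even mat border on all sides (plate corners at (237,132), (291,150), (269,194), (214,175)). Everything is still, so I hand in.

```bash
python3 -c "
from rig import sign_off
print(sign_off())"
```

```text
the job is handed in; nothing more can be done
None
```

I lifted the cover off the pins and set it down slowly, flat in the middle of the mat. I then gripped the knobbed jar, turned the carousel about 123° clockwise and held the jar at the pointer. The job was handed in at about 16 s; no verdict was reported.

**Cover:** the last picture shows it flat, with an even border of mat on all sides.

**Carousel:** the free lids put the knobbed jar at about 178.4°, roughly 1.3 mm from the front spot (8 mm is allowed). The wrist camera gave about 178.2°, and the tool pose gave 179.9°. That 1.5° spread is within measuring error. The arm stood still, and the jaws were closed on the jar at 33 mm with the grip set to 30 N.

**Bystanders:** all six matched their starting places to the pixel.

**Residual load:** the tool carried about 16 N while holding the jar, probably because my estimate of the carousel axis was about 1 mm off. I left it, as it is well under the 120 N wrist limit.

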